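Click the cup carriage in under the funnel silo

TASK

Push the sliding carriage along its rail, cup and all, until its spring pin clicks into the notch of the silo with the funnel-shaped hopper, so that the cup stands under that silo's spout; if the tube-shaped silo comes first, push on through its notch. Push with the fingertips against the carriage's upright plate without gripping it, do not touch, lift or upset the cup, leave everything else where it is, and then take the hand away.

Things in the scene. Friction and masses are not known exactly. Their poses are not given: they have to be found in the camera images.
- station: Filling station, screwed to the table: dark steel plate 250 x 640 x 12 mm with an aluminium rail 30 mm wide, its top 32 mm above the table, along its y axis. Origin: on the table under the rail's centre line (plate from -100 to 150 mm in x, -300 to 340 mm in y). The carriage must be pushed towards its +y; its -x side faces the robot, the silos stand on the +x side.
- carriage (a joint): Travel of the carriage, in m: 0 where it starts, growing towards the station's +y, with stops at -0.03 and 0.40. It starts with the cup seat 140 to 200 mm on the -y side of the station's origin, before both silos. Steel slide 94 x 100 mm, 0.5 kg, friction about 0.6 N plus light damping; it cannot be lifted off.
- cup_seat (a point): Centre of the top of the carriage, where the cup stands between four low black stops; 42 mm above the table, on the rail's centre line.
- push_face (a point): Centre of the face to be pushed: -y face of the carriage's upright steel plate, 74 mm above the table. The plate is 50 mm wide (station x), 10 mm thick (y), from 34 to 98 mm above the table, 130 mm to the robot's side of the cup seat on a flat arm 36 mm wide, 8 mm thick. Axes as the station's. Behind it (-y) nothing is taller than 25 mm for 100 mm.
- plate_back: The half of the upright plate on the -y side (the half to be pushed), 5 mm thick; its origin is the carriage's (underside, on the rail's centre line), not the plate. Part of the carriage.
- plate_front: The other half of the upright plate, on the +y side, 5 mm thick; same origin. Part of the carriage. Both halves squeezed at once counts as gripping.
- pin (a joint): Height of the carriage's spring pin, in m: 0 when down (free; 0.0003 in a notch), about 0.0043 on top of a bar. The brass-capped pin, with a roller at its foot, stands in the flat arm, 65 mm to the robot's side of the cup seat. Climbing a bar takes a push of about 8 N; past its top the spring draws the carriage on into the notch (the push falls to nothing) and centres and holds it there.
- cone_silo_spout (a point): Mouth of the target silo's spout, 34 mm wide, 150 mm above the table, over the rail's centre line. This silo has the brass funnel hopper (104 mm wide, 306 mm high, 90 mm beyond the spout, away from the robot). Its notch: two steel bars across the pin's way, 8.5 mm before and after this point along the rail; the pin touches the first 17 mm before, tops it 8.5 mm before.
- tube_silo_spout (a point): Mouth of the other silo's spout, with its own like notch. This silo has a straight brass tube hopper, 74 mm wide with a black lid, 314 mm high; otherwise the same. Either silo may come first along the rail; the two are 100 to 190 mm apart.
- cup_mid (a point): Centre (half-way up) of the open steel cup that stands loose on the carriage: 72 mm across the rim, 75 mm high, about 0.16 kg. Its z axis points up through its mouth.
- jar: Bystander: amber jar 56 mm wide, 85 mm high, on the station's plate. Origin: centre of its underside.
- spare_cup: Bystander: second steel cup, 72 x 75 mm, on the +y end of the station's plate. Origin: centre of its underside.
- scoop: Bystander: spoon lying on the table along the robot's side of the station's plate, under the way of the upright plate, low (under 25 mm). Origin: its underside.
- tamper: Bystander: dark steel tamper, 58 mm wide, 86 mm high, left of the station.
- brush: Bystander: cleaning brush lying right of the station.
- tin: Bystander: aluminium tin 74 mm wide, 110 mm high, right of the station.
- bowl: Bystander: white bowl 120 mm wide, 45 mm high, left of the station.
Things that resemble listed ones, but are neither listed nor needed, are in the scene too. Leave any pink look-alike of the part that bears cup_mid alone.

How it is judged:
By the outcome, as a careful person would: the job done as asked, in the order asked, and still so for the second after the job is handed in, with the robot touching nothing.
It also fails if it takes over 51 s, if anything falls off the work surface, if the arm or the gripper's body presses on something with over 40 N, if the wrist force passes 120 N, or if a joint passes its speed limit or range.

ROBOT

A 7-joint arm with a two-finger parallel gripper is mounted at the origin on the work surface. World frame = base frame: x ahead of the robot, y to its left, z up, the work surface at z = 0. Lengths are in m, angles in rad, forces in N, time in s.
With the tool pointing down it reaches from about 0.4 to 0.9 m from the base axis. Payload 5.5 kg.
Tool frame: the origin (TCP) lies on the centre line of the jaws, within the pads' length; the fingertips stand 22 mm ahead of it and the grasp point (between the pads) lies 3 mm ahead of it (env.finger_overhang is the distance from the TCP to the fingertips, in m); z points along the fingers, y is the line along which they close (so a half turn about z gives the same grasp; the last joint's range is limited). The gripper opens to 92 mm and grips with 3 to 60 N. Pads are 19 mm wide; open, the fingers measure 130 mm over their backs; the gripper's body (75 mm by 190 mm) begins 47 mm behind the grasp point.
Start: joints at [1.505, 0.501, -0.427, 1.55, 0.221, 1.138, -0.21], TCP at [0.21, -0.615, 0.249] pointing down, gripper open.
Joint ranges: [-2.88, 2.88], [-0.31, 2.03], [-1.54, 1.56], [0.2, 2.42], [-1.41, 4.55], [0.19, 2.02], [-2.57, 2.57]. Speed limits (rad/s): [2.57, 2.57, 3.14, 3.14, 3.14, 3.14, 3.14].

INTERFACE

Orientations are given as a rotation vector (axis times angle).
In Python, from bench import env, grab_frame, calibration gives the robot as it stands. The module is installed in compiled form; this text tells all that it offers.
- The arm moves only by the tool move_arm, never from a script. Its argument "deltas" is one flat list of numbers, 7 for each row, row after row: the opening, from 0 (shut) to 1 (fully open), then the shift along the tool's x, y, z in mm, then the turn, a rotation vector about the tool's x, y, z in rad. A call has 1 to 10 rows; each row shifts and turns the commanded pose from where the row before left it, along the tool's axes as they then stand; what a row does not reach is not made up. A row lasts 1/8 s, in which the tool goes at most 62.5 mm and 10.7 degrees, less where a joint would pass 70% of its speed; a pose out of reach is approached as far as the arm can. A call with a gripper value outside its range is refused whole. The fingers move at their own pace and stop on an object; "force" is the grip in N (left out, the last holds). Time passes only in rows, so rows that do not move let the fingers close. It gives the time, the measured TCP pose, the force, the opening and the grip force at its end, in the units of the state.
- env.get_obs(): the state, without advancing time (a new reading comes with each control period).
- grab_frame(name): name is "scene" or "top" or "wrist"; returns (picture, depth): 384x512x3 uint8, red, green, blue; 384x512 float32, m along the optical axis (not along the pixel's ray), 0 where there is no reading.
- calibration(name): a dict with "intrinsics" (3x3 intrinsics, pixels), "world_to_cam" (4x4, takes a point from world to camera coordinates); the wrist camera has in their place "hand_eye" (4x4, takes a point from camera to tool coordinates, whose origin is the TCP and whose axes are the flange's). Camera axes: x right, y up, looking along -z (the intrinsics and any distortion apply to the point x, -y, -z); pixel columns grow to the right and rows downward; lengths in m; the calibration is good to about 2 mm. A picture is of the moment at which its call begins: read the wrist's pose just before it. calibration takes no time and is no camera call.
- env.hand_in(): hands the job in; it is judged then, once.
The state is a dict: "time_s": time; "qpos": joint angles; "joint_vel": joint speeds; "effort": joint torques, N m; "position": TCP position; "orientation": TCP orientation; "contact_force": force on the tool from outside, world axes, zero at the start; "moment": the same for the moment, N m; "gripper_width": opening from 0.0 (shut) to 1.0 (fully open); "gripper_force": force on a finger pad.
Only numpy, scipy, OpenCV 4.12 (cv2) and the standard library are available. Lean on these libraries where they do the work, as an engineer would, in place of code of your own. Each camera call takes 0.05 s, during which the arm holds its last target. There are 200 camera calls.

## Working session

There is one attempt and no reset: what is moved stays moved. The work goes in short steps, Python scripts to look and compute and a tool call to move; the robot and the scene stay as the last step left them, time stands still between calls to the robot, and variables do not carry over. Pictures are saved under pics/ and viewed, at most 10 in all, crops included, and the job is handed in when it is done.

Besides the shell and the picture viewer there is one more tool, called as a command line: name --argument value ..., lists and objects as JSON in quotes. move_arm: Moves the arm, as the interface text tells. Its arguments: {"type":"object","properties":{"deltas":{"type":"array","items":{"type":"number"}},"force":{"type":"number"}},"required":["deltas"]}

```bash
mkdir -p pics; cat > h.py <<'E'
import numpy as np,cv2
from bench import env,grab_frame,calibration
def snap(n,f):
    p,d=grab_frame(n); cv2.imwrite(f'pics/{f}.png',p[:,:,::-1]); np.savez(f'pics/{f}.npz',p=p,d=d); return p,d
def pts(n,d):
    c=calibration(n);K=np.array(c['intrinsics']);T=np.linalg.inv(np.array(c['world_to_cam']))
    v,u=np.mgrid[:d.shape[0],:d.shape[1]]
    P=np.stack([(u-K[0,2])/K[0,0]*d,-(v-K[1,2])/K[1,1]*d,-d],-1)
    return P@T[:3,:3].T+T[:3,3]
E
python3 - <<'E'
from h import *
snap('scene','s0');snap('top','t0')
for n in('scene','top','wrist'):print(calibration(n))
print(env.get_obs(),env.finger_overhang)
E
```

```text
{'intrinsics': array([[455.48177222,   0.        , 254.93704084],
       [  0.        , 455.48177222, 192.89639153],
       [  0.        ,   0.        ,   1.        ]]), 'world_to_cam': array([[-0.40178223,  0.91569849,  0.00820433,  0.2315066 ],
       [-0.60129541, -0.27056723,  0.75182259,  0.25156822],
       [ 0.69066264,  0.29713573,  0.6593144 , -2.07275347],
       [ 0.        ,  0.        ,  0.        ,  1.        ]])}
{'intrinsics': array([[429.3367919 ,   0.        , 254.29582355],
       [  0.        , 429.3367919 , 192.52517712],
       [  0.        ,   0.        ,   1.        ]]), 'world_to_cam': array([[ 0.02551082, -0.99960814, -0.01152252,  0.00893986],
       [ 0.99244492,  0.02394093,  0.1203325 , -0.57162068],
       [-0.12000948, -0.01450525,  0.99266677, -1.39424148],
       [ 0.        ,  0.        ,  0.        ,  1.        ]])}
{'intrinsics': array([[275.79402596,   0.        , 251.99957888],
       [  0.        , 275.79402596, 194.79356225],
       [  0.        ,   0.        ,   1.        ]]), 'hand_eye': array([[ 1.37499258e-03,  9.55977953e-01,  2.93435278e
[... 334 characters left out ...]
.5017611 , -0.426778  ,  1.5513555 ,  0.22078838,
        1.13832175, -0.2102936 ]), 'joint_vel': array([ 9.37101534e-04, -3.04607067e-03,  2.46233445e-05, -1.01397802e-03,
        1.18507258e-03,  1.06183795e-03,  9.19393719e-04]), 'effort': array([-1.06704875e-02, -5.67880011e+01, -5.83837107e+00, -2.79920679e+01,
       -6.88958145e-02,  2.41072598e-02,  7.26413464e-05]), 'position': array([ 0.20961694, -0.61462994,  0.24777087]), 'orientation': array([-3.09747971e+00, -5.13843978e-01,  3.78061150e-04]), 'contact_force': array([ 1.11982906, -0.27586524, -0.09876586]), 'moment': array([ 0.00550957, -0.04153559,  0.01440008]), 'gripper_force': 0.0, 'gripper_width': 1.0039394082031166} 0.022
```

View pics/s0.png

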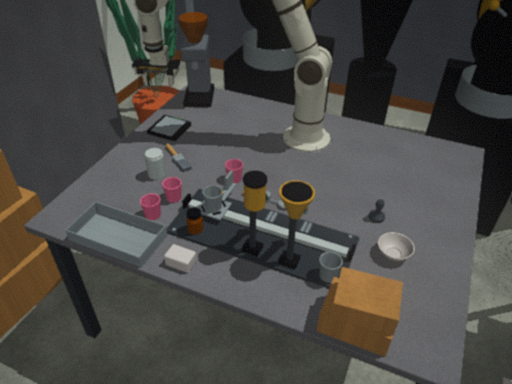

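View pics/t0.png

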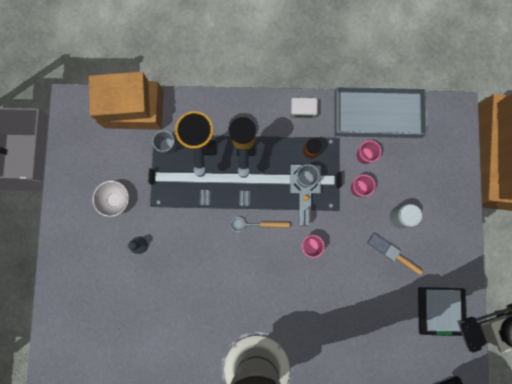

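The top view shows the carriage at about (305,180), with its upright plate near (305,217). The tube silo (243,130) comes first and the cone silo (195,130) second. The notch bars are at (244,197) and (205,197), and a pink cup stands near the plate at (313,246). Next I'll measure these from an enlarged crop plus depth.

```bash
python3 - <<'E'
from h import *
z=np.load('pics/t0.npz');p,d=z['p'],z['d'];P=pts('top',d)
cv2.imwrite('pics/t0c.png',cv2.resize(p[125:265,145:345,::-1],None,fx=4,fy=4,interpolation=cv2.INTER_CUBIC))
# dark plate / rail
X=P[...,0];Y=P[...,1];Z=P[...,2]
print('table z',np.median(Z[280:300,100:200]))
rail=(abs(Z-.032)<.006)&(p.min(2)>150);rail[:160]=0;rail[200:]=0
r=np.argwhere(rail);q=P[rail];print(len(q))
vx,vy,x0,y0=cv2.fitLine(q[:,:2].astype(np.float32),cv2.DIST_HUBER,0,.01,.01).ravel();print('rail',vx,vy,x0,y0,q[:,1].min(),q[:,1].max())
for rr in range(186,230,2):print(rr,[ '%d'%(1000*v) for v in Z[rr,294:320:2]])
for (u,v) in[(305,217),(205,197),(244,197),(305,198),(313,246),(290,225),(238,224)]:print(u,v,P[v,u].round(4))
E
```

```text
table z -0.0005609898230043431
1088
rail 0.008280019 -0.9999657 0.6182763 0.14478327 -0.23911224087642977 0.5158736850403197
186 ['34', '47', '40', '42', '59', '92', '115', '116', '115', '32', '51', '39', '39']
188 ['35', '40', '45', '35', '38', '40', '39', '36', '45', '48', '39', '42', '40']
190 ['39', '39', '37', '37', '39', '38', '41', '46', '39', '39', '42', '38', '41']
192 ['41', '40', '36', '46', '39', '42', '1452', '39', '41', '33', '41', '37', '40']
194 ['2', '10', '7', '40', '44', '42', '41', '44', '39', '10', '10', '11', '11']
196 ['11', '9', '10', '44', '37', '68', '60', '61', '41', '9', '8', '9', '11']
198 ['10', '10', '1', '41', '37', '61', '66', '58', '41', '10', '14', '9', '11']
200 ['9', '8', '11', '40', '45', '45', '63', '46', '42', '8', '10', '17', '14']
202 ['11', '11', '8', '40', '46', '39', '42', '43', '43', '13', '7', '10', '11']
204 ['7', '8', '10', '33', '41', '37', '44', '42', '37', '16', '8', '13', '10']
206 ['13', '12', '12', '40', '42', '38', '38', '43', '39', '9', '5', '10', '13']
208 ['6', '11', '10', '47', '39', '39', '39', '36', '40', '9', '10', '7', '
[... 342 characters left out ...]
', '4', '45', '38', '57', '100', '102', '36', '3', '1', '0', '-1']
220 ['-4', '-1', '-1', '43', '40', '59', '93', '98', '39', '1', '-5', '-3', '0']
222 ['-3', '-1', '0', '40', '39', '59', '95', '97', '38', '2', '-2', '-3', '1']
224 ['0', '0', '-2', '42', '35', '60', '94', '97', '36', '0', '-2', '0', '-1']
226 ['-2', '0', '-3', '-9', '3', '0', '1', '-4', '0', '-3', '1', '3', '0']
228 ['-1', '2', '-2', '-2', '-4', '-5', '-1', '-2', '-1', '4', '-7', '-5', '-4']
305 217 [ 0.4904 -0.1407  0.0879]
205 197 [0.5539 0.1888 0.0192]
244 197 [0.5577 0.0578 0.0141]
305 198 [ 0.5539 -0.1427  0.0621]
313 246 [ 0.3996 -0.1769  0.0073]
290 225 [ 0.4677 -0.0993  0.0045]
238 224 [4.669e-01 7.600e-02 2.000e-04]
```

View pics/t0c.png

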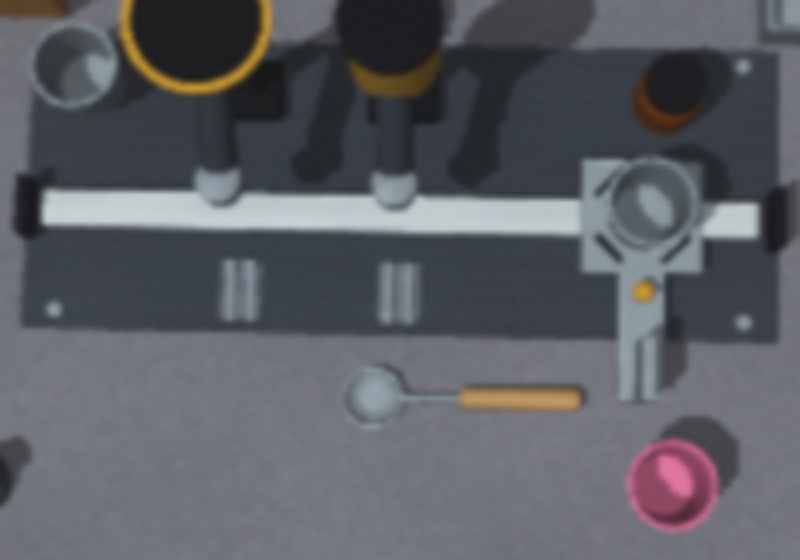

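```bash
cat >> h.py <<'E'
def ray(n,u,v,z):
    c=calibration(n);K=np.array(c['intrinsics']);T=np.linalg.inv(np.array(c['world_to_cam']))
    r=T[:3,:3]@[(u-K[0,2])/K[0,0],-(v-K[1,2])/K[1,1],-1];o=T[:3,3];return o+r*(z-o[2])/r[2]
def pose():
    from scipy.spatial.transform import Rotation as R
    s=env.get_obs();return s,s['position'],R.from_rotvec(s['orientation']).as_matrix()
E
python3 - <<'E'
from h import *
z=np.load('pics/t0.npz');p,d=z['p'],z['d'];P=pts('top',d);hsv=cv2.cvtColor(p,cv2.COLOR_RGB2HSV)
# pin cap (brass)
m=(hsv[...,1]>110)&(hsv[...,0]>10)&(hsv[...,0]<35);m[:190]=0;m[206:]=0;m[:,:296]=0;m[:,316:]=0
v,u=np.argwhere(m).mean(0);pin=ray('top',u,v,.062);print('pin',u,v,pin)
g=p.mean(2)
# bars: gray vs dark in rows 191-204
for a,b in((194,216),(234,256)):
    w=g[192:204,a:b].mean(0);w=w-np.percentile(w,30);w[w<5]=0;u=(w*np.arange(a,b)).sum()/w.sum()
    print('bars',u,w.round().astype(int),[ray('top',u,197.5,h).round(4) for h in(.016,.022)],np.median(P[193:203,int(u)-3:int(u)+4,2]))
# plate top
t=P[209:226,298:318];k=(t[...,2]>.085)&(t[...,2]<.12);vu=np.argwhere(k)+[209,298]
print('plate px',vu.min(0),vu.max(0),vu.mean(0),ray('top',vu[:,1].max()+.5,vu[:,0].mean(),.098),ray('top',vu[:,1].min()-.5,vu[:,0].mean(),.098))
print('g',g[217,298:318].round())
# spouts
for u,v in((199.3,171.5),(243.3,172)):print('spout',ray('top',u,v,.16))
s,x,R=pose();print(x,R.round(3))
E
```

```text
pin 305.5 197.5 [ 0.5556219  -0.14430146  0.062     ]
bars 204.54168848431146 [ 0  0  0  0  0 11 32 56 71 56 45 49 59 72 55 34 13  0  0  0  0  0] [array([0.5525, 0.1907, 0.016 ]), array([0.5519, 0.1899, 0.022 ])] 0.016882286836881533
bars 244.1578936965073 [ 0  0  0  0  0 22 50 67 64 41 47 56 67 66 41 31 11  0  0  0  0  0] [array([0.5558, 0.0571, 0.016 ]), array([0.5551, 0.0569, 0.022 ])] 0.01607804963893933
plate px [209 305] [224 308] [216.61904762 306.52380952] [ 0.49117589 -0.15062664  0.098     ] [ 0.49086392 -0.13803444  0.098     ]
g [117. 125. 148. 155. 151. 134. 101. 113. 143. 149. 135. 104.  83.  74.
  71.  73.  74.  79.  96. 117.]
spout [0.6167143 0.1909896 0.16     ]
spout [0.61833528 0.05645453 0.16      ]
[ 0.20961694 -0.61462994  0.24777087] [[ 0.946  0.323 -0.001]
 [ 0.323 -0.946  0.002]
 [ 0.    -0.002 -1.   ]]
```

move_arm --deltas '[0, 0, 0, 0, 0, 0, 0.107, 0, 0, 0, 0, 0, 0, 0.107, 0, 0, 0, 0, 0, 0, 0.107, 0, 27, -41, 0, 0, 0, 0, 0, 27, -41, 0, 0, 0, 0, 0, 27, -41, 0, 0, 0, 0, 0, 27, -41, 0, 0, 0, 0, 0, 27, -41, 0, 0, 0, 0, 0, 27, -41, 0, 0, 0, 0, 0, 27, -41, 0, 0, 0, 0]'

```text
time_s: 1.35
position: [0.3971, -0.3252, 0.2485]
orientation: [-3.141, -0.012, 0.0]
contact_force: [0.7, 0.5, 0.2]
gripper_width: 0.008
gripper_force: 0.0
```

move_arm --deltas '[0, 28, -40, 0, 0, 0, 0, 0, 28, -40, 0, 0, 0, 0, 0, 28, -40, 0, 0, 0, 0, 0, 0, 0, 40, 0, 0, 0, 0, 0, 0, 40, 0, 0, 0, 0, 0, 0, 20, 0, 0, 0, 0, 0, 0, 0, 0, 0, 0]'

```text
time_s: 2.22
position: [0.4782, -0.2053, 0.1469]
orientation: [-3.139, -0.013, 0.006]
contact_force: [-0.6, 0.3, -0.2]
gripper_width: 0.005
gripper_force: 0.0
```

```bash
python3 - <<'E'
from h import *
p,d=snap('top','t1')
cv2.imwrite('pics/t1c.png',cv2.resize(p[125:265,195:395,::-1],None,fx=4,fy=4))
p,d=snap('scene','s1')
cv2.imwrite('pics/s1c.png',cv2.resize(p[120:290,130:370,::-1],None,fx=3,fy=3))
s,x,R=pose();print(x,R.round(3),s['contact_force'])
E
```

```text
[ 0.48004948 -0.20598561  0.14916289] [[ 1.     0.008  0.   ]
 [ 0.008 -1.     0.   ]
 [ 0.    -0.    -1.   ]] [0.14055079 0.03572368 1.05629503]
```

View pics/s1c.png

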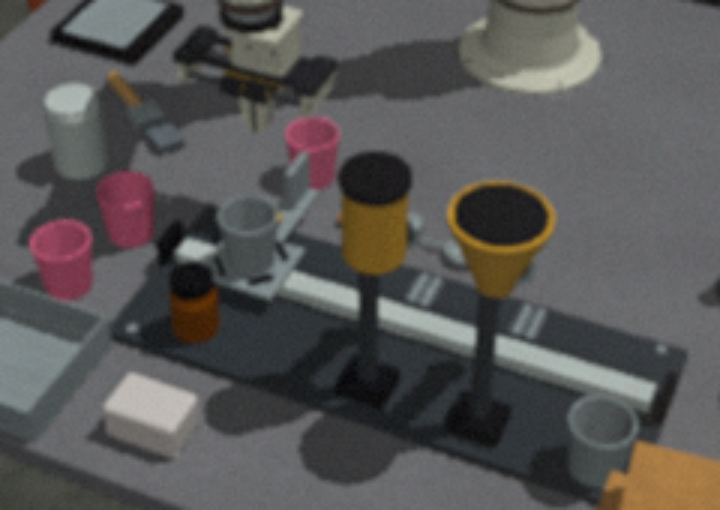

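The shut fingertips (crop 260,125) are behind the upright plate (297,175) and clear of the pink cup (313,150). I'll go down to pushing height now, then close the gap.

move_arm --deltas '[0, 1, 0, 25, 0, 0, 0, 0, 1, 0, 25, 0, 0, 0, 0, 1, 0, 18, 0, 0, 0, 0, 0, 0, 0, 0, 0, 0, 0, 0, -8, 0, 0, 0, 0, 0, 0, -8, 0, 0, 0, 0, 0, 0, -8, 0, 0, 0, 0, 0, 0, -5, 0, 0, 0, 0]'

```text
time_s: 3.32
position: [0.4827, -0.1762, 0.0811]
orientation: [3.141, 0.014, 0.001]
contact_force: [0.6, 0.3, -1.0]
gripper_width: 0.004
gripper_force: 0.0
```

```bash
python3 - <<'E'
from h import *
p,d=snap('top','t2')
cv2.imwrite('pics/t2c.png',cv2.resize(p[125:265,195:395,::-1],None,fx=4,fy=4))
s,x,R=pose();print(x,s['contact_force'])
E
```

```text
[ 0.48267537 -0.17556507  0.08102421] [0.19613633 0.29092191 0.3778775 ]
```

View pics/t2c.png

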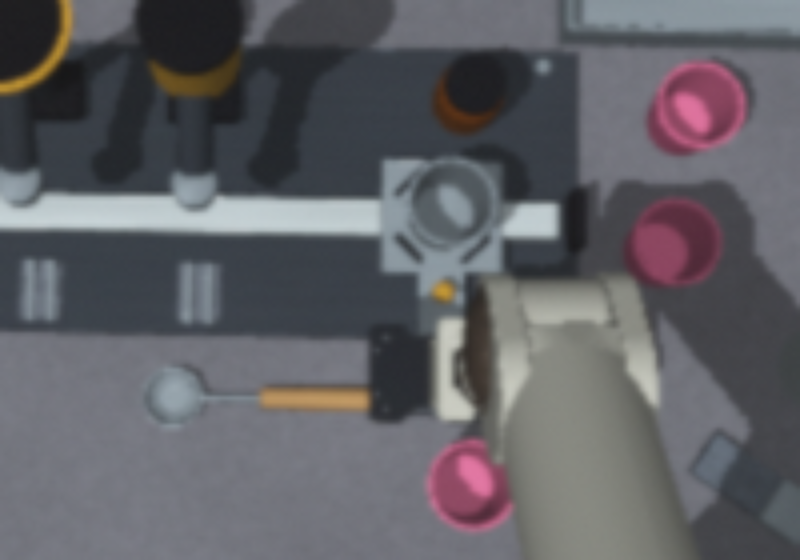

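Pin at crop (443,291): the carriage hasn't moved and the hand clears the pink cup (470,485). Starting a gentle push.

move_arm --deltas '[0, 0, -3, 0, 0, 0, 0, 0, 0, -3, 0, 0, 0, 0, 0, 0, -3, 0, 0, 0, 0, 0, 0, -4, 0, 0, 0, 0, 0, 0, -5, 0, 0, 0, 0, 0, 0, -6, 0, 0, 0, 0, 0, 0, -7, 0, 0, 0, 0, 0, 0, -8, 0, 0, 0, 0, 0, 0, -8, 0, 0, 0, 0, 0, 0, -8, 0, 0, 0, 0]'

```text
time_s: 4.62
position: [0.4822, -0.1213, 0.0808]
orientation: [-3.142, -0.013, -0.0]
contact_force: [-0.0, -1.5, -0.9]
gripper_width: 0.001
gripper_force: 0.5
```

move_arm --deltas '[0, 0, -8, 0, 0, 0, 0, 0, 0, -8, 0, 0, 0, 0, 0, 0, -8, 0, 0, 0, 0, 0, 0, -8, 0, 0, 0, 0, 0, 0, -8, 0, 0, 0, 0, 0, 0, -8, 0, 0, 0, 0, 0, 0, -8, 0, 0, 0, 0, 0, 0, -6, 0, 0, 0, 0, 0, 0, -4, 0, 0, 0, 0, 0, 0, 0, 0, 0, 0, 0]'

```text
time_s: 5.88
position: [0.4813, -0.0555, 0.0807]
orientation: [-3.141, -0.013, 0.001]
contact_force: [0.2, 0.1, -0.7]
gripper_width: 0.008
gripper_force: 0.0
```

```bash
cat >> h.py <<'E'
def look(f):
    p,d=snap('top',f);hsv=cv2.cvtColor(p,cv2.COLOR_RGB2HSV)
    m=(hsv[...,1]>110)&(hsv[...,0]>10)&(hsv[...,0]<35);m[:190]=0;m[206:]=0;m[:,:170]=0;m[:,330:]=0
    if m.any():
        v,u=np.argwhere(m).mean(0);print('pin',u,v,m.sum(),ray('top',u,v,.062))
    s,x,R=pose();print(s['time_s'],x,s['contact_force'])
E
python3 -c "
from h import *
look('t3')"
```

```text
pin 270.0 195.5 6 [ 0.55937703 -0.02870291  0.062     ]
5.925 [ 0.48129291 -0.05583185  0.08062764] [-0.65401434  0.54850729  0.06062275]
```

move_arm --deltas '[0, 0, -4, 0, 0, 0, 0, 0, 0, -6, 0, 0, 0, 0, 0, 0, -8, 0, 0, 0, 0, 0, 0, -8, 0, 0, 0, 0, 0, 0, -8, 0, 0, 0, 0, 0, 0, -8, 0, 0, 0, 0, 0, 0, -8, 0, 0, 0, 0, 0, 0, -6, 0, 0, 0, 0, 0, 0, -4, 0, 0, 0, 0, 0, 0, -3, 0, 0, 0, 0]'

```text
time_s: 7.18
position: [0.4811, 0.0072, 0.0808]
orientation: [3.142, 0.012, 0.0]
contact_force: [-0.5, -0.3, 0.3]
gripper_width: 0.008
gripper_force: 0.4
```

move_arm --deltas '[0, 0, -2, 0, 0, 0, 0, 0, 0, -2, 0, 0, 0, 0, 0, 0, -2, 0, 0, 0, 0, 0, 0, -2, 0, 0, 0, 0, 0, 0, 0, 0, 0, 0, 0]'

```text
time_s: 7.8
position: [0.4811, 0.0138, 0.0808]
orientation: [3.14, 0.011, -0.0]
contact_force: [-0.6, -4.9, 0.9]
gripper_width: 0.003
gripper_force: 2.5
```

```bash
python3 -c "
from h import *
look('t4')"
```

```text
7.85 [0.48107221 0.01379155 0.08079659] [ 0.20505861 -6.47367945  1.78245425]
```

First bar touched at TCP y ≈ 0.013, as expected. Pushing on through the tube notch in small steps.

move_arm --deltas '[0, 0, -2, 0, 0, 0, 0, 0, 0, -2, 0, 0, 0, 0, 0, 0, 0, 0, 0, 0, 0]'

```text
time_s: 8.22
position: [0.4811, 0.0189, 0.0808]
orientation: [-3.142, -0.012, -0.0]
contact_force: [0.3, -2.9, 0.7]
gripper_width: 0.003
gripper_force: 1.5
```

move_arm --deltas '[0, 0, -2, 0, 0, 0, 0, 0, 0, 0, 0, 0, 0, 0]'

```text
time_s: 8.48
position: [0.4811, 0.022, 0.0808]
orientation: [-3.14, -0.014, -0.001]
contact_force: [-0.1, -0.6, -0.5]
gripper_width: 0.003
gripper_force: 0.2
```

move_arm --deltas '[0, 0, -2, 0, 0, 0, 0, 0, 0, 0, 0, 0, 0, 0]'

```text
time_s: 8.72
position: [0.4808, 0.0237, 0.0807]
orientation: [-3.141, -0.014, 0.0]
contact_force: [-0.3, -0.5, 0.2]
gripper_width: 0.003
gripper_force: 0.0
```

move_arm --deltas '[0, 0, -2, 0, 0, 0, 0, 0, 0, 0, 0, 0, 0, 0]'

```text
time_s: 8.98
position: [0.4809, 0.0253, 0.0807]
orientation: [-3.141, -0.013, 0.0]
contact_force: [0.0, -0.5, 0.4]
gripper_width: 0.003
gripper_force: 0.0
```

move_arm --deltas '[0, 0, -2, 0, 0, 0, 0, 0, 0, 0, 0, 0, 0, 0]'

```text
time_s: 9.22
position: [0.4809, 0.0272, 0.0808]
orientation: [-3.141, -0.013, -0.0]
contact_force: [0.2, -0.6, 0.2]
gripper_width: 0.003
gripper_force: 0.0
```

It clicked into the tube notch: the force dropped to zero past TCP y ≈ 0.021. Next I climb out over the second bar and cruise on.

move_arm --deltas '[0, 0, -2, 0, 0, 0, 0, 0, 0, -2, 0, 0, 0, 0, 0, 0, -2, 0, 0, 0, 0, 0, 0, -2, 0, 0, 0, 0, 0, 0, -2, 0, 0, 0, 0, 0, 0, 0, 0, 0, 0, 0]'

```text
time_s: 9.98
position: [0.4808, 0.0367, 0.0807]
orientation: [3.141, 0.012, 0.0]
contact_force: [0.5, -2.7, 0.1]
gripper_width: 0.002
gripper_force: 1.2
```

move_arm --deltas '[0, 0, -2, 0, 0, 0, 0, 0, 0, -2, 0, 0, 0, 0, 0, 0, -2, 0, 0, 0, 0, 0, 0, -2, 0, 0, 0, 0, 0, 0, -2, 0, 0, 0, 0, 0, 0, -2, 0, 0, 0, 0, 0, 0, 0, 0, 0, 0, 0]'

```text
time_s: 10.85
position: [0.4807, 0.0492, 0.0807]
orientation: [-3.141, -0.013, -0.0]
contact_force: [0.4, -0.3, 1.1]
gripper_width: 0.004
gripper_force: 0.0
```

```bash
python3 - <<'E'
from h import *
look('t5'); p,d=snap('scene','s5')
cv2.imwrite('pics/s5c.png',cv2.resize(p[120:290,130:370,::-1],None,fx=3,fy=3))
E
```

```text
10.9 [0.4807774  0.04903453 0.08075989] [-0.52816978 -0.36219742  0.45487623]
```

View pics/s5c.png

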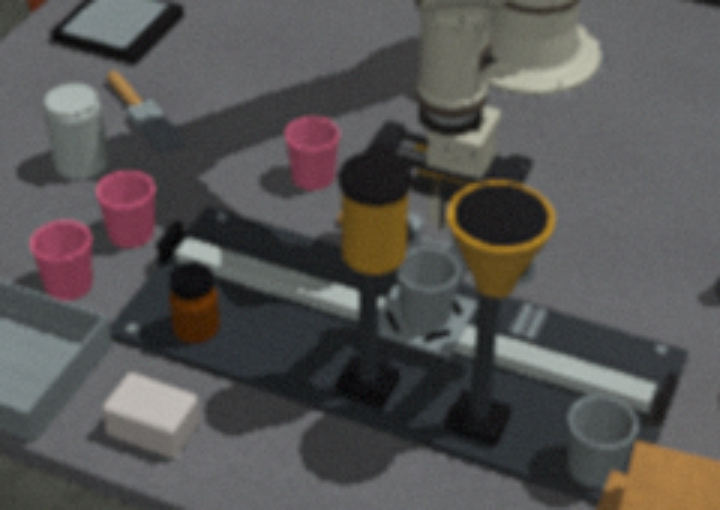

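The cup stands upright on the carriage at crop (430,290), past the tube silo, and the target notch is at (530,320). I'll cruise to just before it.

move_arm --deltas '[0, 0, -3, 0, 0, 0, 0, 0, 0, -5, 0, 0, 0, 0, 0, 0, -7, 0, 0, 0, 0, 0, 0, -8, 0, 0, 0, 0, 0, 0, -8, 0, 0, 0, 0, 0, 0, -8, 0, 0, 0, 0, 0, 0, -8, 0, 0, 0, 0, 0, 0, -8, 0, 0, 0, 0, 0, 0, -7, 0, 0, 0, 0, 0, 0, -6, 0, 0, 0, 0]'

```text
time_s: 12.2
position: [0.4802, 0.1175, 0.0808]
orientation: [-3.142, -0.013, -0.0]
contact_force: [-0.3, -0.5, 0.3]
gripper_width: 0.005
gripper_force: 0.5
```

move_arm --deltas '[0, 0, -5, 0, 0, 0, 0, 0, 0, -5, 0, 0, 0, 0, 0, 0, -4, 0, 0, 0, 0, 0, 0, -3, 0, 0, 0, 0, 0, 0, -2, 0, 0, 0, 0, 0, 0, -2, 0, 0, 0, 0, 0, 0, 0, 0, 0, 0, 0]'

```text
time_s: 13.08
position: [0.4799, 0.1382, 0.0807]
orientation: [-3.141, -0.013, 0.0]
contact_force: [-0.1, 0.2, -0.0]
gripper_width: 0.004
gripper_force: 0.0
```

move_arm --deltas '[0, 0, -2, 0, 0, 0, 0, 0, 0, -2, 0, 0, 0, 0, 0, 0, -2, 0, 0, 0, 0, 0, 0, -2, 0, 0, 0, 0, 0, 0, -2, 0, 0, 0, 0, 0, 0, 0, 0, 0, 0, 0]'

```text
time_s: 13.82
position: [0.4799, 0.1471, 0.0807]
orientation: [3.14, 0.011, -0.001]
contact_force: [-1.4, -4.5, 1.7]
gripper_width: 0.003
gripper_force: 2.2
```

move_arm --deltas '[0, 0, -2, 0, 0, 0, 0, 0, 0, -2, 0, 0, 0, 0, 0, 0, 0, 0, 0, 0, 0]'

```text
time_s: 14.2
position: [0.4799, 0.1516, 0.0807]
orientation: [3.141, 0.012, -0.0]
contact_force: [0.4, -3.6, 0.9]
gripper_width: 0.004
gripper_force: 1.7
```

move_arm --deltas '[0, 0, -2, 0, 0, 0, 0, 0, 0, 0, 0, 0, 0, 0]'

```text
time_s: 14.45
position: [0.4799, 0.155, 0.0808]
orientation: [-3.14, -0.014, -0.001]
contact_force: [-0.0, -0.8, -0.6]
gripper_width: 0.004
gripper_force: 0.4
```

move_arm --deltas '[0, 0, -2, 0, 0, 0, 0, 0, 0, 0, 0, 0, 0, 0, 0, 0, 0, 0, 0, 0, 0]'

```text
time_s: 14.82
position: [0.48, 0.1565, 0.0808]
orientation: [-3.141, -0.013, -0.001]
contact_force: [-0.3, -0.1, 0.7]
gripper_width: 0.004
gripper_force: 0.0
```

```bash
python3 - <<'E'
from h import *
look('t6')
E
```

```text
14.875 [0.48001551 0.15630989 0.08081985] [-0.21078376 -0.26994686 -0.41818509]
```

Force is zero past the top, so it has clicked. Backing away in −y, then up, then towards the robot.

move_arm --deltas '[0, 0, 5, 0, 0, 0, 0, 0, 0, 15, 0, 0, 0, 0, 0, 0, 20, 0, 0, 0, 0, 0, 0, 0, -30, 0, 0, 0, 0, 0, 0, -40, 0, 0, 0, 0, 0, 0, -40, 0, 0, 0, 0, -40, 0, -20, 0, 0, 0, 0, -40, 0, 0, 0, 0, 0, 0, 0, 0, 0, 0, 0, 0]'

```text
time_s: 16.0
position: [0.3975, 0.1136, 0.2105]
orientation: [3.138, 0.012, -0.002]
contact_force: [0.5, -0.6, -0.7]
gripper_width: 0.006
gripper_force: 0.0
```

```bash
python3 - <<'E'
from h import *
look('t7'); p,d=snap('top','t8')
cv2.imwrite('pics/t8c.png',cv2.resize(p[125:265,145:345,::-1],None,fx=4,fy=4))
p,d=snap('scene','s8')
cv2.imwrite('pics/s8c.png',cv2.resize(p[120:290,130:370,::-1],None,fx=3,fy=3))
E
```

```text
pin 203.11764705882354 195.41176470588235 17 [0.55438418 0.18956223 0.062     ]
16.05 [0.39954605 0.1138912  0.21087087] [ 0.83377548 -0.20143703  0.27131515]
```

View pics/t8c.png

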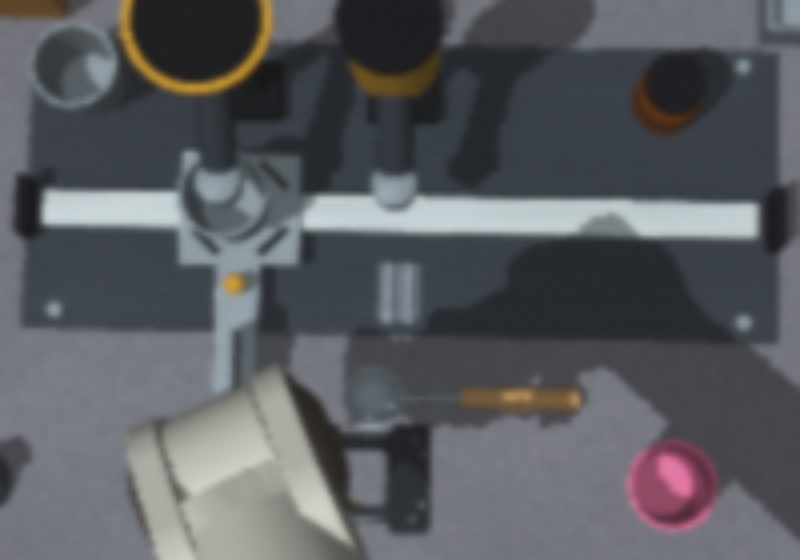

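View pics/s8c.png

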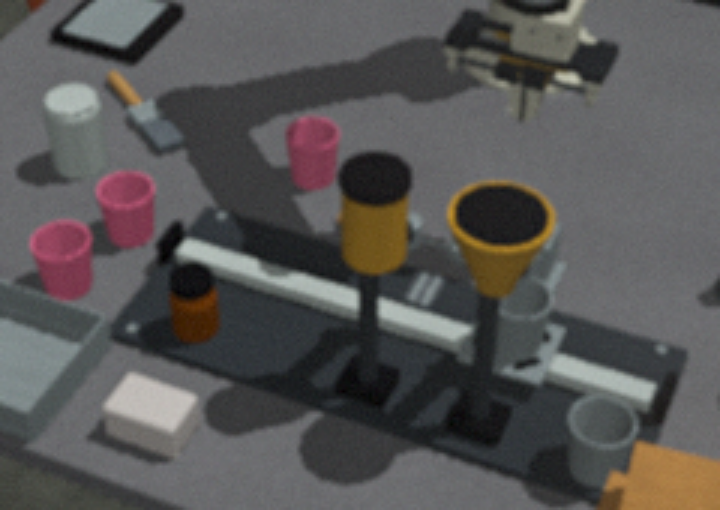

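The pin (crop 235,284) measures y ≈ 0.190, which is the notch centre. The cup stands upright under the cone silo's spout (218,185), the hand is clear, and the bystanders haven't moved. Handing in.

```bash
python3 -c "
from bench import env
print(env.hand_in())"
```

```text
the job is handed in; nothing more can be done
None
```

I pushed the carriage through the tube silo's notch and into the cone silo's; the cup stands upright under its spout, the hand is clear, and the job was handed in at about 16 s (no verdict was returned).

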